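# Clear the soap cartons off the toiletries box and hold its lid open

### The job

I need to get a refill out of the bamboo toiletries box in the vanity, so take the two soap cartons off its lid and stack them squarely, one after the other, on the column of soap cartons standing next to it: set each one down rather than dropping it, and keep the column where it is. Then lift the hinged lid and hold it open at 60 degrees from closed for me to reach in; it falls shut when let go, so finish while still holding it steady there. Leave the other things in the vanity where they stand.

Things in the scene. Friction and masses are not known exactly. Their poses are not given: they have to be found in the camera images.
- toiletries_box: Fixed bamboo box, open on top under its lid: 220 mm (x) by 300 mm (y) by 110 mm high, walls 9 mm. Origin: centre of its underside, on the shelf. z up, +x to its hinge side (far side from the robot), -x to its front, where the lid lifts; y along the hinge. Only yaw varies.
- lid_hinge (a joint): Angle of the box's lid in rad: 0 closed and flat, growing as its front edge rises; 60 degrees = 1.047. A stop in the hinge ends it at 1.3, and from any angle the lid (about 0.42 kg with its pull, varies a little) falls shut unless held; hinge friction is slight.
- hinge_line (a point): Middle of the hinge line, fixed on the box: at 113, 0, 110 mm in the box's frame. The hinge line runs along the box's y; the lid turns about it.
- lid: The lid: bamboo panel 225 mm deep, 306 mm wide, 10 mm thick, with a steel bar pull near its front edge. Origin on the hinge line, frame equal to the box's when closed, turning with the lid: the panel spans x -226 to -1 mm, z 1 to 11 mm, so its top is 121 mm above the shelf when closed.
- lid_pull (a point): Centre of the pull's bar: a round steel bar 10 mm thick and 128 mm long, parallel to the hinge line, its centre 35 mm above the lid's top, on two 10 mm posts 48 mm either side of this point. At x -196, z 46 mm in the lid's frame (201 mm from the hinge line). Pinched across the bar with a light grip it can turn between the finger pads while the lid swings.
- carton_a: Closed soap carton with a paper belly band, 95 mm (x) by 60 mm (y) by 36 mm high, about 0.12 kg (varies), lying loose on the closed lid, behind the pull. Origin: centre of its underside; z up. All four cartons are alike.
- carton_b: The other soap carton lying on the lid; same as carton_a.
- stack_top: Second carton of the column, lying squarely on stack_low; same size and frame. Its top is 72 mm above the shelf at the start.
- stack_low: Lowest carton of the column, standing flat on the shelf beside the box (left or right of it); same size and frame.
- pump_dispenser: Amber pump dispenser, 66 mm wide, 185 mm tall, on the lazy susan (a white plastic turntable 280 mm across, its plate 17 mm above the shelf, which turns easily). Bystander; origin under its centre.
- tumbler: Glass tumbler, 72 mm wide, 95 mm tall, on the lazy susan. Bystander; origin under its centre.
- drain_stopper: Chrome drain stopper standing on its cap, 66 mm wide, 58 mm tall, on the lazy susan. Bystander; origin under its centre.
- brush_holder: Toilet bowl brush in its round plastic holder, 100 mm wide, 362 mm tall with the handle, on the lazy susan. Bystander; origin under its centre.
- nail_brush: Wooden nail brush, 38 by 88 by 34 mm, lying on the shelf beyond the column. Bystander; origin under its centre.
- balm_tin: Flat round tin, 75 mm wide, 30 mm high, on the shelf between the robot and the column. Bystander; origin under its centre.
- foam_can: Shaving foam can, 52 mm wide, 155 mm tall, on the shelf behind the box and column. Bystander; origin under its centre.
There are look-alikes about, which are no part of the job. Leave any yellow look-alike of the carton_a alone. What is shaped like the carton_b but red is not meant.

How it is judged:
On the way, in this order (a step that is already met when the one before it is completed fails the run):
1. one of the two cartons is set squarely on the column and let go (((horizontal distance between carton_a and stack_top below 0.01 m and z of carton_a in the frame of stack_top between 0.031 and 0.041 m and angle between the x axis of carton_a and the x axis of stack_top, either way round below 0.14 rad and angle between carton_a's own z axis and vertical below 0.1 rad and linear speed of carton_a below 0.05 m/s and contact force between carton_a and the fingers below 0.1 N) or (horizontal distance between carton_b and stack_top below 0.01 m and z of carton_b in the frame of stack_top between 0.031 and 0.041 m and angle between the x axis of carton_b and the x axis of stack_top, either way round below 0.14 rad and angle between carton_b's own z axis and vertical below 0.1 rad and linear speed of carton_b below 0.05 m/s and contact force between carton_b and the fingers below 0.1 N))), for 0.2 s.
2. the other carton is set squarely on top of it and let go: the column is four high (((horizontal distance between each of carton_a, carton_b and stack_top below 0.01 m and z of carton_a in the frame of stack_top between 0.031 and 0.041 m and angle between the x axis of each of carton_a, carton_b and the x axis of stack_top, either way round below 0.14 rad and angle between each of carton_a, carton_b's own z axis and vertical below 0.1 rad and linear speed of each of carton_a, carton_b below 0.05 m/s and contact force between each of carton_a, carton_b and the fingers below 0.1 N and z of carton_b in the frame of stack_top between 0.066 and 0.078 m) or (horizontal distance between each of carton_b, carton_a and stack_top below 0.01 m and z of carton_b in the frame of stack_top between 0.031 and 0.041 m and angle between the x axis of each of carton_b, carton_a and the x axis of stack_top, either way round below 0.14 rad and angle between each of carton_b, carton_a's own z axis and vertical below 0.1 rad and linear speed of each of carton_b, carton_a below 0.05 m/s and contact force between each of carton_b, carton_a and the fingers below 0.1 N and z of carton_a in the frame of stack_top between 0.066 and 0.078 m))), for 0.2 s.
At the end, for the whole second after the job is handed in: Lid still at 60 +/- 8 degrees (0.907 to 1.187 rad), held by the fingers (over 0.3 N) and nothing else; column four high: each added carton flat, untouched, within 10 mm and 8 degrees of the second carton; the column itself still square, its foot within 30 mm of its start (value of joint lid_hinge between 0.907 and 1.187 rad and velocity of joint lid_hinge between -0.1 and 0.1 rad/s and contact force between lid and the fingers above 0.3 N and contact force between lid and carton_a below 0.1 N and contact force between lid and carton_b below 0.1 N and contact force between lid and stack_top below 0.1 N and contact force between lid and stack_low below 0.1 N and contact force between lid and pump_dispenser below 0.1 N and contact force between lid and tumbler below 0.1 N and contact force between lid and drain_stopper below 0.1 N and contact force between lid and brush_holder below 0.1 N and contact force between lid and nail_brush below 0.1 N and contact force between lid and balm_tin below 0.1 N and contact force between lid and foam_can below 0.1 N and ((horizontal distance between each of carton_a, carton_b and stack_top below 0.01 m and z of carton_a in the frame of stack_top between 0.031 and 0.041 m and angle between the x axis of each of carton_a, carton_b and the x axis of stack_top, either way round below 0.14 rad and angle between each of carton_a, carton_b's own z axis and vertical below 0.1 rad and linear speed of each of carton_a, carton_b below 0.05 m/s and contact force between each of carton_a, carton_b and the fingers below 0.1 N and z of carton_b in the frame of stack_top between 0.066 and 0.078 m) or (horizontal distance between each of carton_b, carton_a and stack_top below 0.01 m and z of carton_b in the frame of stack_top between 0.031 and 0.041 m and angle between the x axis of each of carton_b, carton_a and the x axis of stack_top, either way round below 0.14 rad and angle between each of carton_b, carton_a's own z axis and vertical below 0.1 rad and linear speed of each of carton_b, carton_a below 0.05 m/s and contact force between each of carton_b, carton_a and the fingers below 0.1 N and z of carton_a in the frame of stack_top between 0.066 and 0.078 m)) and distance of stack_low from where it was at the start of the episode below 0.03 m and angle between stack_low's own z axis and vertical below 0.1 rad and horizontal distance between stack_top and stack_low below 0.01 m and z of stack_top in the frame of stack_low above 0.031 m and angle between the x axis of stack_top and the x axis of stack_low, either way round below 0.14 rad); the arm keeps its last pose, push and grip.
It fails at once if a soap carton is dropped or flung: faster than 0.6 m/s (a fall of about 2 cm) while the fingers do not hold it ((linear speed of carton_a above 0.6 m/s and contact force between carton_a and the fingers below 0.05 N) or (linear speed of carton_b above 0.6 m/s and contact force between carton_b and the fingers below 0.05 N) or (linear speed of stack_top above 0.6 m/s and contact force between stack_top and the fingers below 0.05 N) or (linear speed of stack_low above 0.6 m/s and contact force between stack_low and the fingers below 0.05 N)).
It fails at once if another thing in the vanity is shifted by more than 30 mm or tipped over (distance of any of pump_dispenser, tumbler, drain_stopper, brush_holder, nail_brush, balm_tin, foam_can from where it was at the start of the episode above 0.03 m or angle between any of pump_dispenser, tumbler, drain_stopper, brush_holder, nail_brush, balm_tin, foam_can's own z axis and vertical above 0.35 rad).
It also fails if it takes over 70 s, if anything falls off the work surface, if the arm or the gripper's body presses on something with over 40 N, if the wrist force passes 120 N, or if a joint passes its speed limit or range.

### The arm

A 6-joint arm with a two-finger parallel gripper is mounted at the origin on the work surface. World frame = base frame: x ahead of the robot, y to its left, z up, the work surface at z = 0. Lengths are in m, angles in rad, forces in N, time in s.
With the tool pointing down it reaches from about 0.35 to 0.975 m from the base axis. Payload 4.9 kg.
Tool frame: the origin (TCP) lies on the mounting face of the last link; the fingertips stand 173 mm ahead of it and the grasp point (between the pads) lies ctrl.pinch_z ahead of it (ctrl.pinch_z is the distance from the TCP to the grasp point, in m); z points along the fingers, y is the line along which they close (so a half turn about z gives the same grasp; the last joint's range is limited). The gripper opens to 85 mm and grips with 20 to 120 N. Pads are 22 mm wide; open, the fingers measure 114 mm over their backs; the gripper's body (76 mm by 85 mm) begins 54 mm behind the grasp point. The pads swing forward as they close: fully open they stand 13 mm farther back than shut.
Start: joints at [-1.465, 0.053, 1.613, -0, 1.476, -0.119], TCP at [0.139, -0.609, 0.405] pointing down, gripper open.
Joint ranges: [-3.01, 3.01], [-1.01, 2.22], [0.06, 2.58], [-1.02, 4.17], [0.09, 2.62], [-3.14, 3.14]. Speed limits (rad/s): [2.57, 2.57, 3.14, 3.14, 3.14, 3.14].

### API

Orientations are given as a rotation vector (axis times angle).
In Python, from station import telemetry, eyes, ctrl gives the robot as it stands.
- The arm moves only by the tool apply_moves, never from a script. Its argument "plan" is a list of rows, each a list of 5 numbers: the finger opening in m, from 0 to 0.0854, then the shift along the tool's x, y, z in m, then the turn about the tool's z in rad. In form: [[jaw, x, y, z, roll], ...]. A call has 1 to 12 rows; each row is the pose to reach, as a shift and turn from the pose commanded when the call began, along the tool's axes at that moment; what a row does not reach only later rows make up. A row lasts 1/12 s, in which the tool goes at most 41.7 mm and 7.16 degrees, less where a joint would pass 70% of its speed; a pose out of reach is approached as far as the arm can. A call with a gripper value outside its range is refused whole. The fingers move at their own pace and stop on an object; "newtons" is the grip in N (left out, the last holds). Time passes only in rows, so rows that repeat a pose let the fingers close. It gives the time, the measured TCP pose, the force, the opening and the grip force at its end, in the units of the state.
- telemetry.get_obs(): the state, without advancing time (a new reading comes with each control period).
- eyes.get_image(name): name is "side" or "top" or "wrist"; returns a dict with "img" (384x512x3 uint8, blue, green, red), "range_z" (384x512 float32, m along the optical axis (not along the pixel's ray), 0 where there is no reading), "K" (3x3 intrinsics, pixels), "pose" (4x4, takes a point from camera to world coordinates); the wrist camera has in their place "hand_eye" (4x4, takes a point from camera to tool coordinates, whose origin is the TCP and whose axes are the flange's). Camera axes: x right, y down, z forward; pixel columns grow to the right and rows downward; lengths in m; the calibration is good to about 2 mm. A picture is of the moment at which its call begins: read the wrist's pose just before it.
- ctrl.finish_job(): hands the job in; it is judged then, once.
Trained networks look in a picture, given as the dict that the camera call returned (one of the last four; its "shot" number tells which), for a name from the list of things; names that differ only in an ending like _2 or _b are one class to them, and where a whole thing is asked for, a point or a joint stands for the part that bears it (a point fixed in the world has none). Each returns a list of dicts, best first, with "confidence" (0 to 1); they miss things now and then, are a little off and sometimes report something else, mostly with a low value. They report only what shows in the picture. A call takes as long as a camera call. They do not tell look-alikes from the thing itself.
- eyes.search_frame(thing, picture): "box" ([left, top, right, bottom] in pixels, round what is visible of it).
- eyes.outline_of(thing, picture): "region" (384x512 bool, what is visible of it) and "box" ([left, top, right, bottom] in pixels, round what is visible of it).
- eyes.tip_of(thing, picture): "point" ([column, row] in pixels: a listed point, or the origin of a listed thing).
The state is a dict: "t": time; "q": joint angles; "dq": joint speeds; "effort": joint torques, N m; "tool_pos": TCP position; "tool_rot": TCP orientation; "contact_force": force on the tool from outside, world axes, zero at the start; "wrist_torque": the same for the moment, N m; "opening": finger opening in m; "grip_force": force on a finger pad.
Only numpy, scipy, OpenCV 4.12 (cv2) and the standard library are available. Lean on these libraries where they do the work, as an engineer would, in place of code of your own. Each camera call takes 0.05 s, during which the arm holds its last target. There are 200 camera calls.

## Working session

There is one attempt and no reset: what is moved stays moved. The work goes in short steps, Python scripts to look and compute and a tool call to move; the robot and the scene stay as the last step left them, time stands still between calls to the robot, and variables do not carry over. Pictures are saved under pics/ and viewed, at most 10 in all, crops included, and the job is handed in when it is done.

Besides the shell and the picture viewer there is one more tool, called after "Emit:" by a JSON object that holds its "fn" and its "kwargs". apply_moves: Moves the arm, as the interface text tells. Its arguments: {"type":"object","properties":{"plan":{"type":"array","items":{"type":"array","items":{"type":"number"}}},"newtons":{"type":"number"}},"required":["plan"]}

```bash
mkdir -p pics; ls; cat > h.py <<'E'
import numpy as np, cv2
from scipy.spatial.transform import Rotation as R
from station import telemetry, eyes, ctrl
def T_tool():
    o=telemetry.get_obs(); T=np.eye(4); T[:3,:3]=R.from_rotvec(o['tool_rot']).as_matrix(); T[:3,3]=o['tool_pos']; return T
def shot(n):
    T=T_tool() if n=='wrist' else None
    p=eyes.get_image(n); p['W']=T@p['hand_eye'] if n=='wrist' else np.array(p['pose']); return p
def cloud(p):
    z=p['range_z']; K=p['K']; v,u=np.indices(z.shape)
    c=np.stack([(u-K[0,2])/K[0,0]*z,(v-K[1,2])/K[1,1]*z,z],-1)
    w=c@p['W'][:3,:3].T+p['W'][:3,3]; w[z<=0]=np.nan; return w
E
python3 - <<'E'
from h import *
print(ctrl.pinch_z, telemetry.get_obs())
ims=[]
for n in ['top','side']:
    p=shot(n); np.savez(n,**{k:v for k,v in p.items()}); w=cloud(p); cv2.imwrite(f'pics/{n}1.png',p['img'])
    for t in ['toiletries_box','lid','lid_pull','carton_a','stack_top','stack_low','balm_tin','nail_brush','foam_can','brush_holder','pump_dispenser']:
        for d in eyes.outline_of(t,p)[:4]:
            m=d['region']; q=w[m]; q=q[~np.isnan(q[:,0])]
            if len(q)<5: continue
            zt=np.percentile(q[:,2],95); top=q[abs(q[:,2]-zt)<.008]
            r=cv2.minAreaRect(top[:,:2].astype(np.float32)*1000)
            print(n,t,round(d['confidence'],2),np.round(d['box']),'z',round(zt,3),'rect',np.round(r[0]),np.round(r[1]),round(r[2],1), p['img'][m].mean(0).round())
E
```

```text
pics
0.1547 {'t': 0.0, 'q': array([-1.46500372e+00,  5.33408299e-02,  1.61431219e+00,  1.78503906e-05,
        1.47595428e+00, -1.18982003e-01]), 'dq': array([-2.78218600e-04, -1.81508218e-04,  7.20780426e-04,  8.92433976e-05,
        8.97252821e-04,  8.30322245e-04]), 'effort': array([ 3.22395772e-04, -3.93684447e+01, -3.70174026e+01, -8.20743981e-05,
        7.09510467e-03, -6.96211046e-06]), 'tool_pos': array([ 0.13928856, -0.60900333,  0.40346172]), 'tool_rot': array([-3.11977147e+00, -3.52103737e-01, -4.87481678e-05]), 'contact_force': array([-0.37089385, -0.23117991,  0.90577555]), 'wrist_torque': array([ 0.05164586, -0.01069697, -0.07398059]), 'grip_force': 0.0, 'opening': 0.08580701952848768}
top toiletries_box 0.83 [194. 146. 296. 227.] z 0.127 rect [591. 190.] [227. 305.] 6.1 [ 64. 105. 125.]
top lid 0.85 [193. 142. 297. 226.] z 0.127 rect [589. 190.] [224. 305.] 6.4 [ 64. 106. 127.]
top lid_pull 0.59 [194. 143. 295. 226.] z 0.128 rect [591. 190.] [227. 306.] 6.1 [ 64. 105. 126.]
top carton_a 0.93 [206. 168. 229. 199.] z 0.162 rect [593. 273.] [95. 60.] 7.8 [ 85. 106. 123.]
[... 2050 characters left out ...]
ide stack_low 0.8 [232. 322. 277. 336.] z 0.035 rect [ 553. -236.] [ 7. 90.] 77.6 [ 81.  96. 106.]
side balm_tin 0.97 [176. 295. 212. 325.] z 0.032 rect [ 426. -159.] [73. 72.] 84.0 [150. 161. 167.]
side nail_brush 0.83 [306. 311. 326. 350.] z 0.036 rect [ 680. -243.] [90. 38.] 75.2 [ 79. 102. 133.]
side foam_can 0.83 [323. 199. 350. 260.] z 0.156 rect [781.  15.] [50. 44.] 79.2 [101. 110. 115.]
side brush_holder 0.58 [194.  51. 216. 158.] z 0.352 rect [454. 606.] [17. 14.] 2.3 [58. 63. 44.]
side pump_dispenser 0.57 [183. 112. 211. 168.] z 0.181 rect [422. 494.] [9. 7.] 36.8 [54. 69. 85.]
side pump_dispenser 0.57 [210. 156. 309. 260.] z 0.123 rect [593. 190.] [228. 315.] 6.4 [ 84. 114. 138.]
```

View picture.

```bash
python3 - <<'E'
import cv2
a=cv2.resize(cv2.imread('pics/top1.png')[100:290,60:420],None,fx=2.2,fy=2.2)
b=cv2.resize(cv2.imread('pics/side1.png')[130:350,160:400],None,fx=2,fy=2)
cv2.imwrite('pics/t.png',a);cv2.imwrite('pics/s.png',b)
E
```

```text
(no output)
```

View pics/t.png

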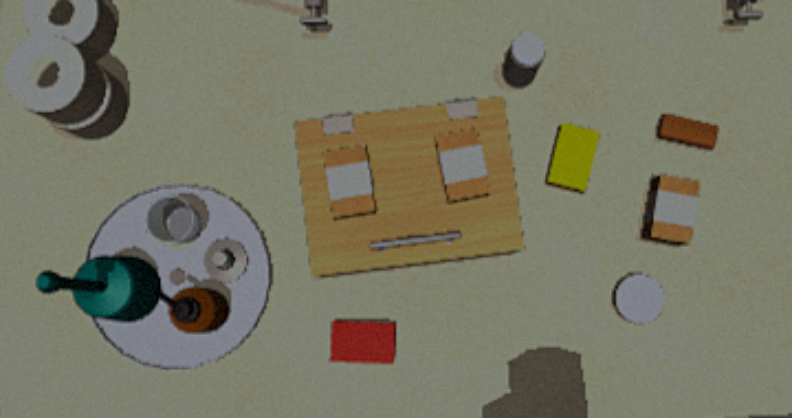

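Emit:
{"fn": "apply_moves", "kwargs": {"plan": [[0.085, 0.312, -0.298, 0, 0.02], [0.085, 0.312, -0.298, 0, 0.02], [0.085, 0.312, -0.298, 0, 0.02], [0.085, 0.312, -0.298, 0, 0.02], [0.085, 0.312, -0.298, 0, 0.02], [0.085, 0.312, -0.298, 0, 0.02], [0.085, 0.312, -0.298, 0, 0.02], [0.085, 0.312, -0.298, 0, 0.02], [0.085, 0.312, -0.298, 0, 0.02], [0.085, 0.312, -0.298, 0, 0.02], [0.085, 0.312, -0.298, 0, 0.02], [0.085, 0.312, -0.298, 0, 0.02]], "newtons": 30}}

```text
t: 2.2
tool_pos: [0.3783, -0.2466, 0.405]
tool_rot: [-3.124, -0.329, -0.002]
contact_force: [-0.0, -2.2, 0.4]
opening: 0.0851
grip_force: 0.0
```

Emit:
{"fn": "apply_moves", "kwargs": {"plan": [[0.085, 0.312, -0.298, 0, 0.02], [0.085, 0.312, -0.298, 0, 0.02], [0.085, 0.312, -0.298, 0, 0.02], [0.085, 0.312, -0.298, 0, 0.02], [0.085, 0.312, -0.298, 0, 0.02], [0.085, 0.312, -0.298, 0, 0.02], [0.085, 0.312, -0.298, 0, 0.02], [0.085, 0.312, -0.298, 0, 0.02], [0.085, 0.312, -0.298, 0, 0.02], [0.085, 0.312, -0.298, 0, 0.02], [0.085, 0.312, -0.298, 0, 0.02], [0.085, 0.312, -0.298, 0, 0.02]]}}

```text
t: 3.2
tool_pos: [0.6233, 0.1075, 0.4041]
tool_rot: [-3.128, -0.294, 0.001]
contact_force: [-0.2, -0.3, 0.0]
opening: 0.0854
grip_force: 0.0
```

```bash
cat >> h.py <<'E'
def meas(t,p=None,zlo=-1,zhi=9,n=4):
    p=p or shot('wrist'); w=cloud(p); T=T_tool()
    for d in eyes.outline_of(t,p)[:n]:
        q=w[d['region']]; q=q[~np.isnan(q[:,0])]; q=q[(q[:,2]>zlo)&(q[:,2]<zhi)]
        if len(q)<20: continue
        zt=np.median(q[q[:,2]>np.percentile(q[:,2],95)-.008,2]); top=q[abs(q[:,2]-zt)<.006]
        r=cv2.minAreaRect(top[:,:2].astype(np.float32)*1000)
        a=r[2] if r[1][0]>r[1][1] else r[2]-90
        e=T[:3,:3].T@(np.array([*np.array(r[0])/1000,0])-[*T[:2,3],0])
        yaw=np.degrees(np.arctan2(T[1,0],T[0,0]))
        print(t,round(d['confidence'],2),np.round(d['box']),'ztop',round(zt,4),'c',np.round(r[0],1),'size',np.round(r[1],1),'longyaw',round(a,1),'| tool dx,dy',np.round(e[:2],4),'toolyaw',round(yaw,2),'roll',round(np.radians(yaw-a),3),'bgr',p['img'][d['region']].mean(0).round())
    return p
E
python3 - <<'E'
from h import *
p=meas('carton_a'); w=cloud(p); print(p['hand_eye'].round(3)); cv2.imwrite('pics/w1.png',p['img'])
E
```

```text
carton_a 0.91 [345. 131. 438. 219.] ztop 0.0361 c [642.8 -61.9] size [61.5 95.5] longyaw -15.6 | tool dx,dy [-0.0111  0.1688] toolyaw 10.66 roll 0.458 bgr [ 70. 177. 180.]
carton_a 0.75 [  0. 130. 109. 254.] ztop 0.1568 c [595.3 273.1] size [95.4 63. ] longyaw 8.7 | tool dx,dy [ 0.0041 -0.1692] toolyaw 10.66 roll 0.033 bgr [112. 140. 163.]
carton_a 0.74 [207. 142. 286. 262.] ztop 0.157 c [616.6 112.8] size [95.  60.9] longyaw 10.7 | tool dx,dy [-0.0046 -0.0077] toolyaw 10.66 roll -0.002 bgr [ 78. 104. 125.]
[[-0.    -0.962 -0.272  0.069]
 [ 1.    -0.     0.001 -0.   ]
 [-0.001 -0.272  0.962  0.031]
 [ 0.     0.     0.     1.   ]]
```

View pics/w1.png

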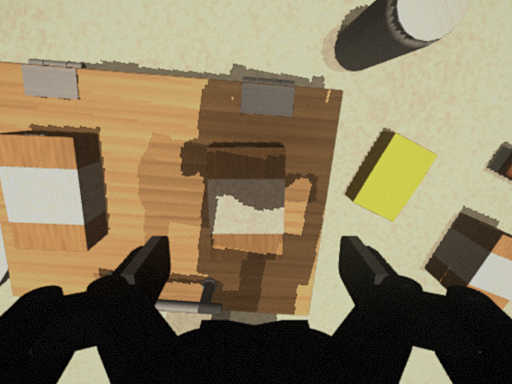

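Emit:
{"fn": "apply_moves", "kwargs": {"plan": [[0.085, -0.0046, -0.0077, 0.02, 0], [0.085, -0.0046, -0.0077, 0.045, 0], [0.085, -0.0046, -0.0077, 0.07, 0], [0.085, -0.0046, -0.0077, 0.09, 0], [0.085, -0.0046, -0.0077, 0.1, 0], [0.085, -0.0046, -0.0077, 0.106, 0], [0.085, -0.0046, -0.0077, 0.106, 0], [0.05, -0.0046, -0.0077, 0.106, 0], [0.05, -0.0046, -0.0077, 0.106, 0], [0.05, -0.0046, -0.0077, 0.106, 0], [0.05, -0.0046, -0.0077, 0.106, 0], [0.05, -0.0046, -0.0077, 0.106, 0]], "newtons": 30}}

```text
t: 4.3
tool_pos: [0.6167, 0.1127, 0.301]
tool_rot: [3.128, 0.29, 0.005]
contact_force: [-1.0, -1.6, 5.3]
opening: 0.0593
grip_force: 34.4
```

Emit:
{"fn": "apply_moves", "kwargs": {"plan": [[0.05, 0, 0, -0.015, 0], [0.05, 0, 0, -0.04, 0], [0.05, -0.005, 0.01, -0.06, 0.02], [0.05, -0.015, 0.03, -0.06, 0.06], [0.05, -0.028, 0.055, -0.06, 0.12], [0.05, -0.042, 0.085, -0.06, 0.18], [0.05, -0.057, 0.115, -0.06, 0.24], [0.05, -0.072, 0.145, -0.06, 0.3], [0.05, -0.085, 0.17, -0.06, 0.35], [0.05, -0.095, 0.19, -0.06, 0.38], [0.05, -0.1, 0.2, -0.06, 0.387], [0.05, -0.1, 0.202, -0.06, 0.387]]}}

```text
t: 5.3
tool_pos: [0.5543, -0.1056, 0.3584]
tool_rot: [-3.125, 0.32, 0.001]
contact_force: [0.1, 0.9, -1.8]
opening: 0.0594
grip_force: 33.6
```

```bash
python3 - <<'E'
from h import *
print({k:telemetry.get_obs()[k] for k in('tool_pos','contact_force','opening','grip_force')})
p=meas('carton_a'); meas('stack_top',p); cv2.imwrite('pics/w2.png',p['img'])
E
```

```text
{'tool_pos': array([ 0.55426777, -0.10555575,  0.35836538]), 'contact_force': array([ 0.12155485,  0.90635186, -1.76005109]), 'opening': 0.059425142768887766, 'grip_force': 33.56597363948822}
carton_a 0.91 [161.  44. 229. 150.] ztop 0.036 c [642.6 -61.5] size [61.2 95.7] longyaw -15.6 | tool dx,dy [ 0.0774 -0.0601] toolyaw -11.64 roll 0.07 bgr [ 70. 171. 188.]
carton_a 0.74 [182. 153. 327. 330.] ztop 0.2143 c [ 561.8 -107. ] size [60.8 78.8] longyaw -12.1 | tool dx,dy [0.0074 0.0007] toolyaw -11.64 roll 0.008 bgr [ 72.  95. 115.]
stack_top 0.79 [319. 108. 401. 214.] ztop 0.0721 c [ 556.4 -205.1] size [61.5 95.9] longyaw -10.7 | tool dx,dy [0.0217 0.0988] toolyaw -11.58 roll -0.016 bgr [152. 186. 212.]
stack_top 0.53 [  0.  63. 108. 329.] ztop 0.1206 c [568.   51.8] size [ 85.4 218.9] longyaw -24.1 | tool dx,dy [-0.0184 -0.1552] toolyaw -11.58 roll 0.218 bgr [101. 159. 200.]
```

View pics/w2.png

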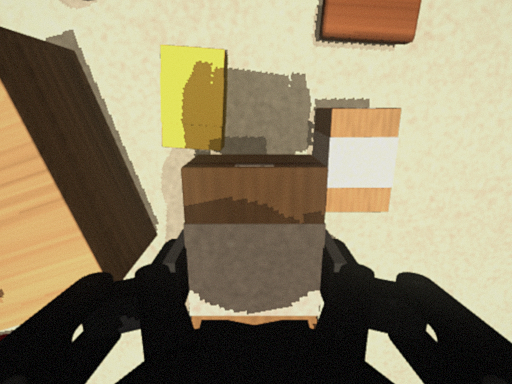

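Emit:
{"fn": "apply_moves", "kwargs": {"plan": [[0.05, 0.005, 0.02, 0, 0], [0.05, 0.012, 0.05, 0, -0.005], [0.05, 0.019, 0.08, 0.01, -0.01], [0.05, 0.0224, 0.096, 0.025, -0.01], [0.05, 0.0224, 0.0988, 0.04, -0.01], [0.05, 0.0224, 0.0988, 0.055, -0.01], [0.05, 0.0224, 0.0988, 0.07, -0.01], [0.05, 0.0224, 0.0988, 0.08, -0.01], [0.05, 0.0224, 0.0988, 0.09, -0.01], [0.05, 0.0224, 0.0988, 0.095, -0.01], [0.05, 0.0224, 0.0988, 0.098, -0.01], [0.05, 0.0224, 0.0988, 0.1, -0.01]]}}

```text
t: 6.45
tool_pos: [0.5572, -0.2052, 0.2587]
tool_rot: [3.127, -0.3, 0.001]
contact_force: [-0.5, 0.5, -1.8]
opening: 0.0593
grip_force: 33.5
```

Emit:
{"fn": "apply_moves", "kwargs": {"plan": [[0.05, 0, 0, 0.002, 0], [0.05, 0, 0, 0.004, 0], [0.05, 0, 0, 0.005, 0], [0.05, 0, 0, 0.006, 0], [0.05, 0, 0, 0.0065, 0], [0.05, 0, 0, 0.0065, 0]]}}

```text
t: 6.95
tool_pos: [0.5569, -0.2055, 0.2523]
tool_rot: [3.127, -0.302, 0.0]
contact_force: [0.2, 0.1, -0.8]
opening: 0.0594
grip_force: 33.5
```

Emit:
{"fn": "apply_moves", "kwargs": {"plan": [[0.05, 0, 0, 0.0005, 0], [0.05, 0, 0, 0.001, 0], [0.05, 0, 0, 0.001, 0], [0.062, 0, 0, 0.001, 0], [0.066, 0, 0, 0.001, 0], [0.075, 0, 0, 0.001, 0], [0.085, 0, 0, 0.001, 0], [0.085, 0, 0, 0.001, 0], [0.085, 0, 0, -0.01, 0], [0.085, 0, 0, -0.035, 0], [0.085, 0, 0, -0.065, 0], [0.085, 0, 0, -0.1, 0]]}}

```text
t: 7.95
tool_pos: [0.5563, -0.2052, 0.3522]
tool_rot: [-3.126, 0.301, 0.005]
contact_force: [1.1, -0.7, 0.5]
opening: 0.085
grip_force: 0.0
```

Emit:
{"fn": "apply_moves", "kwargs": {"plan": [[0.085, -0.02, -0.03, -0.04, 0], [0.085, -0.02, -0.06, -0.04, 0], [0.085, -0.02, -0.06, -0.04, 0]]}}

```text
t: 8.2
tool_pos: [0.5494, -0.1393, 0.3983]
tool_rot: [-3.127, 0.296, -0.014]
contact_force: [0.4, -0.4, -0.5]
opening: 0.0851
grip_force: 0.0
```

```bash
python3 - <<'E'
from h import *
p=meas('carton_a'); meas('stack_top',p); print(T_tool()[:3,3])
w=cloud(p)
E
```

```text
carton_a 0.79 [145.  55. 207. 150.] ztop 0.0361 c [642.5 -61.8] size [61.1 95.4] longyaw -15.7 | tool dx,dy [ 0.0769 -0.0951] toolyaw -10.82 roll 0.086 bgr [ 64. 168. 172.]
carton_a 0.75 [287. 112. 360. 222.] ztop 0.108 c [ 556.3 -205.7] size [61.1 95.4] longyaw -11.1 | tool dx,dy [0.0193 0.0624] toolyaw -10.82 roll 0.005 bgr [ 98. 126. 148.]
carton_a 0.23 [279. 118. 287. 194.] ztop 0.0339 c [ 557.2 -174.6] size [ 0.8 76.7] longyaw -11.8 | tool dx,dy [0.0144 0.0317] toolyaw -10.82 roll 0.017 bgr [33. 44. 53.]
stack_top 0.7 [284. 116. 292. 202.] ztop 0.072 c [ 565.7 -176.5] size [ 1.2 87. ] longyaw -11.0 | tool dx,dy [0.0231 0.0308] toolyaw -10.89 roll 0.002 bgr [35. 46. 55.]
[ 0.54864833 -0.14247764  0.39261057]
```

Emit:
{"fn": "apply_moves", "kwargs": {"plan": [[0.085, -0.003, -0.035, -0.008, -0.03], [0.085, -0.006, -0.075, -0.008, -0.06], [0.085, -0.009, -0.115, -0.008, -0.1], [0.085, -0.012, -0.155, -0.008, -0.13], [0.085, -0.015, -0.195, -0.008, -0.16], [0.085, -0.018, -0.235, -0.008, -0.2], [0.085, -0.021, -0.275, -0.008, -0.23], [0.085, -0.024, -0.315, -0.008, -0.26], [0.085, -0.027, -0.355, -0.008, -0.3], [0.085, -0.03, -0.385, -0.008, -0.33], [0.085, -0.0327, -0.405, -0.008, -0.344], [0.085, -0.0327, -0.409, -0.008, -0.344]]}}

```text
t: 9.35
tool_pos: [0.5949, 0.2672, 0.3983]
tool_rot: [-3.132, -0.243, 0.004]
contact_force: [-0.4, 0.4, -0.5]
opening: 0.0853
grip_force: 0.0
```

```bash
python3 - <<'E'
from h import *
p=meas('carton_a'); print(T_tool()[:3,3]); meas('lid',p,n=1)
for d in eyes.tip_of('lid_pull',p): print(d)
np.savez('w3',img=p['img'],w=cloud(p))
E
```

```text
carton_a 0.93 [206. 135. 290. 258.] ztop 0.157 c [595.1 272.9] size [95.4 60.5] longyaw 8.4 | tool dx,dy [ 0.0011 -0.0067] toolyaw 8.79 roll 0.007 bgr [ 67.  92. 114.]
carton_a 0.62 [507. 188. 512. 208.] ztop 0.1205 c [622.8  40.4] size [12.  2.] longyaw 8.0 | tool dx,dy [-0.0071  0.2273] toolyaw 8.79 roll 0.014 bgr [ 70. 182. 191.]
carton_a 0.58 [200. 301. 268. 326.] ztop 0.0358 c [389.  264.2] size [31.  95.8] longyaw -83.0 | tool dx,dy [-0.2039 -0.0295] toolyaw 8.79 roll 1.603 bgr [ 25.  28. 144.]
[0.59510235 0.26484947 0.39862044]
lid 0.84 [164.  62. 512. 315.] ztop 0.121 c [592.8 189.9] size [227.4 306.4] longyaw -83.6 | tool dx,dy [-0.0136  0.0737] toolyaw 8.71 roll 1.612 bgr [ 86. 132. 169.]
{'point': [334.2, 304.4], 'confidence': 0.97}
```

Emit:
{"fn": "apply_moves", "kwargs": {"plan": [[0.085, 0.0012, -0.008, 0.02, 0.006], [0.085, 0.0012, -0.008, 0.045, 0.006], [0.085, 0.0012, -0.008, 0.07, 0.006], [0.085, 0.0012, -0.008, 0.085, 0.006], [0.085, 0.0012, -0.008, 0.094, 0.006], [0.085, 0.0012, -0.008, 0.099, 0.006], [0.085, 0.0012, -0.008, 0.099, 0.006], [0.05, 0.0012, -0.008, 0.099, 0.006], [0.05, 0.0012, -0.008, 0.099, 0.006], [0.05, 0.0012, -0.008, 0.099, 0.006], [0.05, 0.0012, -0.008, 0.099, 0.006], [0.05, 0.0012, -0.008, 0.099, 0.006]]}}

```text
t: 10.55
tool_pos: [0.5953, 0.2732, 0.3033]
tool_rot: [-3.133, -0.229, -0.005]
contact_force: [0.4, -0.2, 5.7]
opening: 0.0593
grip_force: 34.5
```

Emit:
{"fn": "apply_moves", "kwargs": {"plan": [[0.05, 0, 0, -0.015, 0], [0.05, 0, 0, -0.04, 0], [0.05, 0, 0, -0.065, 0], [0.05, -0.003, 0.012, -0.07, 0], [0.05, -0.008, 0.032, -0.07, 0], [0.05, -0.014, 0.057, -0.07, 0], [0.05, -0.022, 0.085, -0.07, 0], [0.05, -0.03, 0.115, -0.07, 0], [0.05, -0.037, 0.145, -0.07, 0], [0.05, -0.045, 0.175, -0.07, 0], [0.05, -0.053, 0.205, -0.07, 0], [0.05, -0.06, 0.235, -0.07, 0]]}}

```text
t: 11.55
tool_pos: [0.5683, 0.0299, 0.3701]
tool_rot: [3.133, 0.229, -0.003]
contact_force: [1.5, -0.2, -1.6]
opening: 0.0595
grip_force: 33.7
```

Emit:
{"fn": "apply_moves", "kwargs": {"plan": [[0.05, -0.006, 0.025, 0, 0.06], [0.05, -0.013, 0.05, 0, 0.13], [0.05, -0.019, 0.075, 0, 0.2], [0.05, -0.025, 0.1, 0, 0.26], [0.05, -0.03, 0.117, 0, 0.31], [0.05, -0.033, 0.126, 0, 0.34], [0.05, -0.033, 0.128, 0, 0.34], [0.05, -0.033, 0.128, 0, 0.34], [0.05, -0.033, 0.128, 0, 0.34]]}}

```text
t: 12.3
tool_pos: [0.5554, -0.099, 0.3709]
tool_rot: [-3.126, 0.303, 0.001]
contact_force: [-0.0, 0.3, -2.2]
opening: 0.0593
grip_force: 33.7
```

```bash
python3 - <<'E'
from h import *
p=meas('carton_a');  o=telemetry.get_obs(); print(o['tool_pos'],o['contact_force'],o['opening']); cv2.imwrite('pics/w4.png',p['img'])
E
```

```text
carton_a 0.83 [180. 154. 328. 331.] ztop 0.2244 c [ 561.6 -100.7] size [62.7 81.3] longyaw -11.4 | tool dx,dy [0.0064 0.0007] toolyaw -11.03 roll 0.007 bgr [ 76. 100. 122.]
carton_a 0.77 [333. 110. 423. 224.] ztop 0.108 c [ 556.2 -205.4] size [61.6 94.7] longyaw -10.8 | tool dx,dy [0.0211 0.1045] toolyaw -11.03 roll -0.005 bgr [151. 184. 209.]
carton_a 0.71 [  0. 328.  18. 340.] ztop 0.0187 c [398.3 282.2] size [ 2.  16.5] longyaw -86.7 | tool dx,dy [-0.2272 -0.3439] toolyaw -11.03 roll 1.321 bgr [ 9.  9. 56.]
carton_a 0.6 [169.  45. 237. 148.] ztop 0.036 c [642.7 -61.8] size [61.  95.5] longyaw -15.2 | tool dx,dy [ 0.0785 -0.053 ] toolyaw -11.03 roll 0.073 bgr [ 71. 170. 190.]
[ 0.55551076 -0.09866457  0.37103727] [-0.04838213  0.62484164 -1.6331784 ] 0.0594688865651318
```

Emit:
{"fn": "apply_moves", "kwargs": {"plan": [[0.05, 0.005, 0.02, 0, 0], [0.05, 0.011, 0.05, 0, -0.005], [0.05, 0.017, 0.08, 0.005, -0.005], [0.05, 0.0205, 0.098, 0.015, -0.005], [0.05, 0.0215, 0.1038, 0.03, -0.005], [0.05, 0.0215, 0.1038, 0.043, -0.005], [0.05, 0.0215, 0.1038, 0.055, -0.005], [0.05, 0.0215, 0.1038, 0.063, -0.005], [0.05, 0.0215, 0.1038, 0.069, -0.005], [0.05, 0.0215, 0.1038, 0.073, -0.005], [0.05, 0.0215, 0.1038, 0.074, -0.005], [0.05, 0.0215, 0.1038, 0.074, -0.005]]}}

```text
t: 13.4
tool_pos: [0.5567, -0.2052, 0.2973]
tool_rot: [3.128, -0.296, 0.0]
contact_force: [-0.4, -0.8, -1.7]
opening: 0.0592
grip_force: 33.7
```

Emit:
{"fn": "apply_moves", "kwargs": {"plan": [[0.05, 0, 0, 0.002, 0], [0.05, 0, 0, 0.004, 0], [0.05, 0, 0, 0.005, 0], [0.05, 0, 0, 0.006, 0], [0.05, 0, 0, 0.0067, 0], [0.05, 0, 0, 0.0067, 0], [0.05, 0, 0, 0.0067, 0]]}}

```text
t: 13.98
tool_pos: [0.5565, -0.2057, 0.2906]
tool_rot: [3.128, -0.297, 0.0]
contact_force: [-0.3, -0.4, -1.4]
opening: 0.0594
grip_force: 33.7
```

Emit:
{"fn": "apply_moves", "kwargs": {"plan": [[0.05, 0, 0, 0.0005, 0], [0.05, 0, 0, 0.001, 0], [0.05, 0, 0, 0.0012, 0], [0.05, 0, 0, 0.0012, 0]]}}

```text
t: 14.32
tool_pos: [0.5567, -0.2057, 0.2904]
tool_rot: [3.127, -0.297, 0.001]
contact_force: [-3.0, 0.8, 5.2]
opening: 0.0594
grip_force: 34.5
```

Contact felt; release and rise.

Emit:
{"fn": "apply_moves", "kwargs": {"plan": [[0.06, 0, 0, 0.0008, 0], [0.063, 0, 0, 0.0006, 0], [0.068, 0, 0, 0.0006, 0], [0.075, 0, 0, 0.0006, 0], [0.085, 0, 0, 0.0006, 0], [0.085, 0, 0, 0.0006, 0], [0.085, 0, 0, -0.01, 0], [0.085, 0, 0, -0.035, 0], [0.085, 0, 0, -0.07, 0], [0.085, 0, 0, -0.105, 0], [0.085, -0.02, -0.03, -0.12, 0], [0.085, -0.02, -0.065, -0.12, 0]]}}

```text
t: 15.32
tool_pos: [0.5486, -0.1389, 0.4167]
tool_rot: [3.123, -0.302, 0.015]
contact_force: [1.2, 0.5, -0.6]
opening: 0.0852
grip_force: 0.0
```

```bash
python3 - <<'E'
from h import *
p=meas('carton_a');  o=telemetry.get_obs(); print(o['t'],o['tool_pos'],o['q'])
# pull from stored lid view
d=np.load('w3.npz'); w=d['w']; m=(abs(w[...,2]-.157-.001)<.012)&(w[...,0]<.53)&(w[...,0]>.42)
q=w[m]; print(len(q)); r=cv2.minAreaRect(q[:,:2].astype(np.float32)*1000); print(r, np.percentile(q[:,2],[5,50,95]))
E
```

```text
carton_a 0.78 [286. 116. 370. 224.] ztop 0.144 c [ 556.1 -205.7] size [61.2 94.3] longyaw -11.1 | tool dx,dy [0.0199 0.07  ] toolyaw -10.72 roll 0.006 bgr [ 97. 125. 148.]
carton_a 0.59 [283. 115. 290. 205.] ztop 0.1056 c [ 562.9 -176.3] size [ 0.8 91.6] longyaw -11.0 | tool dx,dy [0.0211 0.0398] toolyaw -10.72 roll 0.005 bgr [35. 45. 54.]
carton_a 0.56 [149.  59. 205. 148.] ztop 0.036 c [642.3 -61.7] size [61.4 95.2] longyaw -15.8 | tool dx,dy [ 0.0778 -0.0875] toolyaw -10.72 roll 0.089 bgr [ 66. 169. 173.]
15.4167 [ 0.54935365 -0.13500718  0.41233456] [-3.72824908e-01 -9.38872459e-02  1.74460812e+00  1.59229074e-03
  1.48660606e+00  1.38314415e+00]
1132
((507.9431457519531, 206.2010498046875), (10.457045555114746, 77.4632339477539), 6.506690979003906) [0.15335453 0.15928566 0.16115951]
```

Emit:
{"fn": "apply_moves", "kwargs": {"plan": [[0.085, -0.008, -0.025, 0, -0.12], [0.085, -0.016, -0.05, 0, -0.24], [0.085, -0.024, -0.075, 0, -0.36], [0.085, -0.032, -0.1, 0, -0.48], [0.085, -0.04, -0.125, 0, -0.6], [0.085, -0.048, -0.15, 0, -0.72], [0.085, -0.056, -0.175, 0, -0.84], [0.085, -0.064, -0.2, 0, -0.96], [0.085, -0.072, -0.225, 0, -1.08], [0.085, -0.08, -0.25, 0, -1.2], [0.085, -0.088, -0.275, 0, -1.32], [0.085, -0.0965, -0.303, 0, -1.44]]}}

```text
t: 16.42
tool_pos: [0.5112, 0.1783, 0.4094]
tool_rot: [2.542, 1.846, -0.0]
contact_force: [-0.1, -0.1, 0.5]
opening: 0.0849
grip_force: 0.0
```

Emit:
{"fn": "apply_moves", "kwargs": {"plan": [[0.06, 0, 0, 0, -0.12], [0.05, 0, 0, 0, -0.24], [0.05, 0, 0, 0, -0.36], [0.05, 0, 0, 0, -0.429], [0.05, 0, 0, 0, -0.429], [0.05, 0, 0, 0, -0.429]]}}

```text
t: 16.92
tool_pos: [0.5115, 0.1774, 0.4094]
tool_rot: [2.1, 2.337, -0.0]
contact_force: [-0.2, 0.4, -0.3]
opening: 0.0499
grip_force: 0.0
```

```bash
python3 - <<'E'
from h import *
p=shot('wrist'); meas('lid',p,n=1,zhi=.13); T=T_tool(); print(T[:3,3],telemetry.get_obs()['q'],np.degrees(np.arctan2(T[1,0],T[0,0])))
w=cloud(p); m=(abs(w[...,2]-.157)<.012)&(w[...,0]<.54)&(w[...,0]>.47)&(abs(w[...,1]-.18)<.075)
q=w[m]; r=cv2.minAreaRect(q[:,:2].astype(np.float32)*1000); print(len(q),r,np.percentile(q[:,2],[5,50,98]))
a=np.radians(6.4); ln=(q[:,:2]-[.5108,.1807])@[np.cos(a),np.sin(a)]; print('offset along box x mm',np.percentile(ln*1000,[2,50,98]))
e=T[:3,:3].T@(np.array([.5108,.1807,.156])-T[:3,3]); print(e)
cv2.imwrite('pics/w5.png',p['img'])
E
```

```text
lid 0.92 [214.   1. 503. 326.] ztop 0.121 c [593.2 187.6] size [225.8 302.3] longyaw -83.8 | tool dx,dy [0.0014 0.0823] toolyaw 96.13 roll 3.14 bgr [ 97. 149. 187.]
[0.51142837 0.17745392 0.40932913] [ 1.96497838e-01 -1.50805374e-01  1.80159755e+00 -9.50211683e-05
  1.49089662e+00  8.92816799e-02] 96.14346839115538
1925 ((510.3958435058594, 180.48553466796875), (9.787845611572266, 127.90645599365234), 6.376293182373047) [0.15664688 0.15999206 0.1618083 ]
offset along box x mm [-5.01930039 -0.2008412   4.45487899]
[ 0.00332075 -0.00025525  0.25332882]
```

View pics/w5.png

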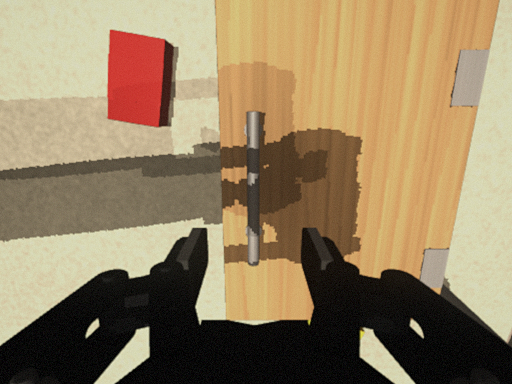

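Emit:
{"fn": "apply_moves", "kwargs": {"plan": [[0.05, 0.003, -0.0006, 0.02, -0.004], [0.05, 0.003, -0.0006, 0.045, -0.004], [0.05, 0.003, -0.0006, 0.068, -0.004], [0.05, 0.003, -0.0006, 0.085, -0.004], [0.05, 0.003, -0.0006, 0.094, -0.004], [0.05, 0.003, -0.0006, 0.098, -0.004], [0.05, 0.003, -0.0006, 0.098, -0.004], [0.0, 0.003, -0.0006, 0.098, -0.004], [0.0, 0.003, -0.0006, 0.098, -0.004], [0.0, 0.003, -0.0006, 0.098, -0.004], [0.0, 0.003, -0.0006, 0.098, -0.004], [0.0, 0.003, -0.0006, 0.098, -0.004]], "newtons": 22}}

```text
t: 18.02
tool_pos: [0.5102, 0.1807, 0.3128]
tool_rot: [-2.092, -2.343, 0.002]
contact_force: [-5.1, -1.2, 5.0]
opening: 0.0092
grip_force: 21.9
```

Emit:
{"fn": "apply_moves", "kwargs": {"plan": [[0.0, 0, 0.0005, -0.003, 0], [0.0, 0, 0.0022, -0.0085, 0], [0.0, 0, 0.0048, -0.0169, 0], [0.0, 0, 0.0077, -0.0252, 0], [0.0, 0, 0.011, -0.0333, 0], [0.0, 0, 0.0146, -0.0413, 0], [0.0, 0, 0.0186, -0.0491, 0], [0.0, 0, 0.0229, -0.0568, 0], [0.0, 0, 0.0275, -0.0642, 0], [0.0, 0, 0.0325, -0.0715, 0], [0.0, 0, 0.0378, -0.0785, 0], [0.0, 0, 0.0378, -0.0785, 0]]}}

```text
t: 19.02
tool_pos: [0.5482, 0.1849, 0.3938]
tool_rot: [-2.092, -2.343, 0.002]
contact_force: [-11.4, -2.8, 7.1]
opening: 0.0087
grip_force: 21.9
```

Emit:
{"fn": "apply_moves", "kwargs": {"plan": [[0.0, 0, 0.0056, -0.0068, 0], [0.0, 0, 0.0114, -0.0133, 0], [0.0, 0, 0.0176, -0.0196, 0], [0.0, 0, 0.024, -0.0256, 0], [0.0, 0, 0.0307, -0.0313, 0], [0.0, 0, 0.0376, -0.0367, 0], [0.0, 0, 0.0447, -0.0418, 0], [0.0, 0, 0.0521, -0.0466, 0], [0.0, 0, 0.0521, -0.0466, 0]]}}

```text
t: 19.77
tool_pos: [0.6008, 0.1907, 0.4414]
tool_rot: [2.091, 2.34, 0.005]
contact_force: [-7.1, -1.8, 6.7]
opening: 0.0088
grip_force: 22.5
```

```bash
cat >> h.py <<'E'
def lidang():
    o=telemetry.get_obs(); print(o['tool_pos'],o['contact_force'],o['grip_force'])
    a=np.radians(6.4); f=np.array([np.cos(a),np.sin(a)]); hg=np.array([.7056,.2026])
    b=o['tool_pos']-[0,0,ctrl.pinch_z]; x=(b[:2]-hg)@f; z=b[2]-.11
    print('bar from tool: R',np.hypot(x,z),'theta',np.degrees(np.arctan2(z,-x))-13.2)
    for n in ['side','top','wrist']:
        p=shot(n); w=cloud(p)
        for d in eyes.outline_of('lid',p)[:1]:
            q=w[d['region']]; q=q[~np.isnan(q[:,0])]; s=(q[:,:2]-hg)@f; zz=q[:,2]-.11
            k=(zz>.03)&(s<.02)&(s>-.23); print(n,d['confidence'],k.sum(),'theta pts',np.percentile(np.degrees(np.arctan2(zz[k],-s[k])),[10,30,50,70,90]).round(1),'zmax',zz.max().round(3))
        cv2.imwrite(f'pics/l_{n}_{o["t"]:.1f}.png',p['img'])
E
python3 -c "
from h import *
lidang()"
```

```text
[0.60079686 0.19068559 0.44141078] [-7.08326936 -1.78952061  6.71700751] 22.485018968582153
bar from tool: R 0.2057968099922504 theta 45.96716066359906
side 0.72 1899 theta pts [47.3 48.7 49.7 51.9 57.4] zmax 0.179
top 0.94 2356 theta pts [47.3 48.1 48.6 49.8 53.8] zmax 0.482
wrist 0.64 54508 theta pts [48.1 48.5 49.4 51.4 58.3] zmax 0.231
```

Emit:
{"fn": "apply_moves", "kwargs": {"plan": [[0.0, 0, 0.0076, -0.0045, 0], [0.0, 0, 0.0153, -0.0086, 0], [0.0, 0, 0.0233, -0.0124, 0], [0.0, 0, 0.0313, -0.0158, 0], [0.0, 0, 0.0396, -0.0189, 0], [0.0, 0, 0.0445, -0.0206, 0], [0.0, 0, 0.0475, -0.0214, 0], [0.0, 0, 0.0475, -0.0214, 0], [0.0, 0, 0.0475, -0.0214, 0], [0.0, 0, 0.0475, -0.0214, 0]]}}

```text
t: 20.9
tool_pos: [0.6475, 0.1959, 0.4608]
tool_rot: [2.091, 2.341, 0.004]
contact_force: [-3.3, -2.9, 5.9]
opening: 0.0089
grip_force: 23.0
```

```bash
python3 - <<'E'
from h import *
lidang()
meas('carton_a',shot('side'),n=6)
E
ls pics
```

```text
[0.64753844 0.19587537 0.46082368] [-3.28261312 -2.91274734  5.918497  ] 23.006616532802582
bar from tool: R 0.20464803463419845 theta 60.20475137331185
side 0.82 719 theta pts [61.  62.  63.  64.8 70.5] zmax 0.203
top 0.58 1818 theta pts [61.9 62.9 63.4 64.7 69.4] zmax 0.499
wrist 0.68 46601 theta pts [62.9 63.3 63.9 65.9 73.2] zmax 0.252
carton_a 0.87 [166. 191. 191. 218.] ztop 0.0356 c [367.4 262. ] size [101.5  61.3] longyaw 87.0 | tool dx,dy [ 0.0971 -0.2708] toolyaw 96.45 roll 0.165 bgr [ 64.  72. 146.]
carton_a 0.85 [265. 258. 310. 286.] ztop 0.0362 c [643.3 -63.8] size [65.8 94. ] longyaw -15.6 | tool dx,dy [-0.2576 -0.0333] toolyaw 96.45 roll 1.956 bgr [ 76. 160. 173.]
carton_a 0.83 [232. 263. 283. 301.] ztop 0.1441 c [ 556.8 -206.2] size [64.4 95. ] longyaw -11.2 | tool dx,dy [-0.3893 -0.1353] toolyaw 96.45 roll 1.88 bgr [121. 145. 159.]
carton_a 0.75 [224. 131. 244. 162.] ztop 0.1084 c [548.4 535.3] size [68.5 79.4] longyaw -82.0 | tool dx,dy [ 0.3484 -0.0603] toolyaw 96.45 roll 3.114 bgr [121. 129. 127.]
carton_a 0.72 [182. 112. 208. 170.] ztop 0.1982 c [427.1 504.5] size [46.7 20.1] longyaw 66.6 | tool dx,dy [ 0.3315 -0.1843] toolyaw 96.45 roll 0.522 bgr [51. 66. 82.]
carton_a 0.71 [232. 296. 276. 314.] ztop 0.1028 c [ 550.8 -235.7] size [ 5.4 94.1] longyaw -11.2 | tool dx,dy [-0.418  -0.1445] toolyaw 96.45 roll 1.879 bgr [ 80.  95. 106.]
l_side_19.8.png
l_side_20.9.png
l_top_19.8.png
l_top_20.9.png
l_wrist_19.8.png
l_wrist_20.9.png
s.png
side1.png
t.png
top1.png
w1.png
w2.png
w4.png
w5.png
```

Emit:
{"fn": "apply_moves", "kwargs": {"plan": [[0.0, 0, 0, 0, 0], [0.0, 0, 0, 0, 0], [0.0, 0, 0, 0, 0], [0.0, 0, 0, 0, 0], [0.0, 0, 0, 0, 0], [0.0, 0, 0, 0, 0]]}}

```text
t: 21.8
tool_pos: [0.6474, 0.1959, 0.4608]
tool_rot: [2.091, 2.341, 0.004]
contact_force: [-4.2, -2.6, 6.7]
opening: 0.009
grip_force: 23.0
```

View pics/l_side_20.9.png

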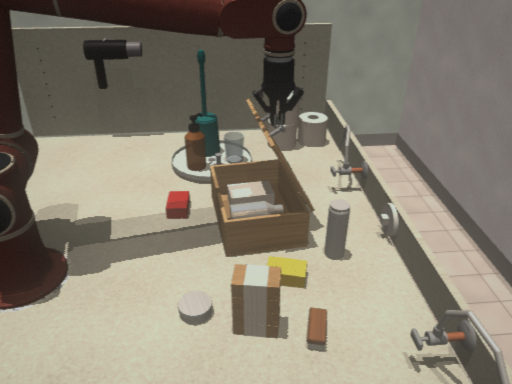

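The picture shows the lid held open by the gripper at (275,110) and the column four high and square at (257,300). The tool pose has not changed.

```bash
python3 -c "
from h import *
print(ctrl.finish_job())"
```

```text
the job is handed in; nothing more can be done
None
```

I stacked both cartons squarely on the column, which is now four high with the added cartons within about 1 mm of centre, then lifted the lid and handed the job in at about 22 s with the gripper holding the lid steady at about 60°; the system gave no verdict.

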